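# Complete two dose sets in their holders

## Robot

A 6-joint arm with a two-finger parallel gripper is mounted at the origin on a cart in front of the work surface, level with it; the furniture and walls round the work are solid. World frame = base frame: x ahead of the robot, y to its left, z up, the work surface at z = 0. Lengths are in m, angles in rad, forces in N, time in s.
With the tool pointing down it reaches from about 0.4 to 0.825 m from the base axis. Payload 7 kg.
Tool frame: the origin (TCP) lies between the finger pads; the fingertips stand 11 mm ahead of it and the grasp point (between the pads) lies 8 mm behind it (arm.tips_ahead is the distance from the TCP to the fingertips, in m); z points along the fingers, x is the direction in which the jaws open and shut, and the axes are right-handed (so a half turn about z gives the same grasp; the last joint's range is limited). The gripper opens to 88 mm and grips with 3 to 60 N. Pads are 19 mm wide; open, the fingers measure 130 mm over their backs; the gripper's body (78 mm by 193 mm) begins 47 mm behind the grasp point.
Start: joints at [1.468, 0.359, 0.012, 0, -1.224, -0.288], TCP at [0.257, 0.624, 0.238] pointing down, gripper open.
Joint ranges: [-3.07, 3.07], [-1.43, 2.12], [-1.02, 1.25], [-3.03, 1.67], [-3.05, -0], [-3.03, 3.03]. Speed limits (rad/s): [2.39, 2.39, 3.01, 3.14, 3.14, 3.14].

## Interface

Orientations are given as [roll, pitch, yaw] about the fixed x, y, z axes, in that order (R = Rz(yaw) Ry(pitch) Rx(roll)).
In Python, from station import arm, optics, finder gives the robot as it stands. The module is installed in compiled form; this text tells all that it offers.
- The arm moves only by the tool apply_moves, never from a script. Its argument "increments" is one flat list of numbers, 6 for each row, row after row: the shift along the world's x, y, z in m, then the turn, a rotation vector about the world's x, y, z in rad. In form: [tx, ty, tz, rx, ry, rz, tx, ty, tz, rx, ry, rz, ...]. A call has 1 to 20 rows; each row shifts and turns the pose as measured when the row begins; what a row does not reach is not made up. A row lasts 1/12 s, in which the tool goes at most 41.7 mm and 7.16 degrees, less where a joint would pass 70% of its speed; a pose out of reach is approached as far as the arm can. A call with a gripper value outside its range is refused whole. "hand" is the closure, from 0 (fully open) to 1 (shut), set as the call begins (left out, the last holds). The fingers move at their own pace and stop on an object; "force" is the grip in N (left out, the last holds). Time passes only in rows, so rows that do not move let the fingers close. It gives the time, the measured TCP pose, the force and the opening at its end, in the units of the state.
- arm.get_state(): the state, without advancing time (a new reading comes with each control period).
- optics.grab_frame(name): name is "scene" or "top" or "wrist"; returns the picture (400x640x3 uint8, red, green, blue); there is no depth.
- optics.camera_model(name): a dict with "fx", "fy", "cx", "cy" (pixels), "world_to_cam" (4x4, takes a point from world to camera coordinates); the wrist camera has in their place "T_tool_cam" (4x4, takes a point from camera to tool coordinates, whose origin is the TCP and whose axes are the tool frame's). Camera axes: x right, y up, looking along -z (the intrinsics and any distortion apply to the point x, -y, -z); pixel columns grow to the right and rows downward; lengths in m; the calibration is good to about 2 mm. A picture is of the moment at which its call begins: read the wrist's pose just before it. camera_model takes no time and is no camera call.
- arm.job_done(): hands the job in, once; it reports no verdict.
Trained networks look in the newest picture that a camera, given by its name, has taken for a name from the list of things; names that differ only in an ending like _2 or _b are one class to them, and where a whole thing is asked for, a point or a joint stands for the part that bears it (a point fixed in the world has none). Each returns a list of dicts, best first, with "conf" (0 to 1); they miss things now and then, are a little off and sometimes report something else, mostly with a low value. They report only what shows in the picture. A call takes as long as a camera call. They do not tell look-alikes from the thing itself.
- finder.find_in(camera, name): "box" ([left, top, right, bottom] in pixels, round what is visible of it).
- finder.landmark_of(camera, name): "point" ([column, row] in pixels: a listed point, or the origin of a listed thing).
The state is a dict: "t": time; "q": joint angles; "qd": joint speeds; "joint_efforts": joint torques, N m; "eef_pos": TCP position; "ee_rot": TCP orientation; "force": force on the tool from outside, world axes, zero at the start; "moment": the same for the moment, N m; "width": finger opening in m.
Only numpy, scipy, OpenCV 4.12 (cv2) and the standard library are available. Lean on these libraries where they do the work, as an engineer would, in place of code of your own. Each camera call takes 0.05 s, during which the arm holds its last target. There are 200 camera calls.

## Task

Each bench holder takes one dose set: a purple-capped vaccine vial in the rear well, a teal-capped diluent vial in the well directly in front of it, and a capped syringe in the wire cradle in front of the two, needle cap pointing at the vials. One holder has only its vaccine vial and another only its diluent vial: complete both sets with the two loose vials and the two syringes on the bench. Stand the vials upright on the well floors, lay the syringes down in both wire yokes, and leave the empty third holder empty and the vials already standing in their wells where they are.

Things in the scene. Friction and masses are not known exactly. Their poses are not given: they have to be found in the camera images.
- holder_vaccine: grey-blue fixed holder that starts with only a purple-capped vial. Base 240 x 46 x 6 mm; origin under its centre, x along it to the rear (well) end, z up. Well block x = 25 to 120 mm, top at z = 20. Wells 31 mm square: rear (vaccine, purple floor) at x = 95, front (diluent, teal floor) at x = 50; floors at z = 6, where a seated vial's origin is.
- holder_diluent: same holder, starts with only a teal-capped vial. All holders: wire yokes at x = -9 and -101 mm, 26 mm wide at their tops (z = 40), narrowing to the floor at z = 24. A syringe lies along x in both yokes, origin at x = -67, y = 0, z = 24 mm, its +y (needle cap) to holder +x, flange just in front of the front yoke. Finger room beside the barrel between the yokes.
- holder_spare: same holder, empty; it stays empty. Same measures and axes as the other two holders.
- vaccine_standing: glass vial, 22 mm across, 47 mm high (body to 33 mm, then neck and 16 mm wide purple cap), 15 g; origin at the centre of its underside, z up. It stands in the rear well of one holder from the start and stays there.
- diluent_standing: glass vial, 22 mm across, 47 mm high (body to 33 mm, then neck and 16 mm wide teal cap), 15 g; origin at the centre of its underside, z up. It stands in the front well of another holder from the start and stays there.
- vaccine_loose: glass vial, 22 mm across, 47 mm high (body to 33 mm, then neck and 16 mm wide purple cap), 15 g; origin at the centre of its underside, z up. It stands loose on the bench; it goes into the rear well behind the standing teal-capped vial.
- diluent_loose: glass vial, 22 mm across, 47 mm high (body to 33 mm, then neck and 16 mm wide teal cap), 15 g; origin at the centre of its underside, z up. It stands loose on the bench; it goes into the front well in front of the standing purple-capped vial.
- syringe_left: capped 1 ml syringe, 164 mm long, 12 g, left (+y) of the holders. Origin mid-length on its underside, y towards the needle cap, z up. Barrel 10 mm wide, 11 high, axis at x = 1 mm, y = -48 to 23 mm; grasp near y = -5. Flange 24 mm wide at y = -48, thumb disc at -82, needle cap 8 mm thick from y = 34 to 82. Either syringe may go to either set.
- syringe_right: capped 1 ml syringe, 164 mm long, 12 g, right (-y) of the holders. Origin mid-length on its underside, y towards the needle cap, z up. Barrel 10 mm wide, 11 high, axis at x = 1 mm, y = -48 to 23 mm; grasp near y = -5. Flange 24 mm wide at y = -48, thumb disc at -82, needle cap 8 mm thick from y = 34 to 82. Either syringe may go to either set.
Things that resemble listed ones, but are neither listed nor needed, are in the scene too. What is shaped like the syringe_left but red is not meant. Leave any yellow look-alike of the vaccine_loose alone.

How it is judged:
By the outcome, as a careful person would: the job done as asked, in the order asked, and still so for the second after the job is handed in, with the robot touching nothing.
It also fails if it takes over 90 s, if anything falls off the work surface, if the arm or the gripper's body presses on something with over 40 N, if the wrist force passes 120 N, or if a joint passes its speed limit or range.

## Working session

There is one attempt and no reset: what is moved stays moved. The work goes in short steps, Python scripts to look and compute and a tool call to move; the robot and the scene stay as the last step left them, time stands still between calls to the robot, and variables do not carry over. Pictures are saved under pics/ and viewed, about 12 in all and at most 16, crops included, and the job is handed in when it is done.

Besides the shell and the picture viewer there is one more tool, called after "Request:" by a JSON object that holds its "method" and its "body", one argument or row to a line. apply_moves: Moves the arm, as the interface text tells. Its arguments: {"type":"object","properties":{"increments":{"type":"array"},"hand":{"type":"number"},"force":{"type":"number"}},"required":["increments"]}

```bash
mkdir -p pics; ls; python3 - <<'E'
from station import arm,optics,finder
import cv2,numpy as np
s=arm.get_state(); print({k:np.round(s[k],4).tolist() for k in s})
for c in ("scene","top"):
    f=optics.grab_frame(c); cv2.imwrite(f"pics/{c}0.png",cv2.cvtColor(f,cv2.COLOR_RGB2BGR))
    m=optics.camera_model(c); print(c,m)
print(optics.camera_model("wrist"))
for n in ["holder_vaccine","vaccine_loose","diluent_loose","syringe_left"]:
    for c in ("top",):
        print(n,c,[(round(d['conf'],2),np.round(d['point']).tolist()) for d in finder.landmark_of(c,n)],[(round(d['conf'],2),np.round(d['box']).tolist()) for d in finder.find_in(c,n)])
E
```

```text
pics
{'t': 0.0, 'q': [1.4681, 0.3594, 0.0111, -0.0004, -1.2241, -0.2881], 'qd': [-0.001, 0.0024, 0.0001, -0.0002, -0.0001, 0.0007], 'joint_efforts': [0.0013, -58.2715, 29.305, 6.9971, 0.0068, -0.0002], 'eef_pos': [0.2569, 0.6237, 0.2366], 'ee_rot': [-3.1415, -0.0016, -1.9617], 'force': [0.3023, -0.0311, 0.5712], 'moment': [-0.0344, 0.0427, -0.0145], 'width': 0.0877}
scene {'fx': 364.12225306353594, 'fy': 364.12225306353594, 'cx': 326.8308524459448, 'cy': 203.36867741719863, 'world_to_cam': array([[ 0.46068332, -0.88752997, -0.00783803, -0.15745886],
       [ 0.50248245,  0.25351989,  0.82658276, -0.3252986 ],
       [-0.73162987, -0.38473136,  0.56276061, -0.56840487],
       [ 0.        ,  0.        ,  0.        ,  1.        ]])}
top {'fx': 387.16018615368324, 'fy': 387.16018615368324, 'cx': 315.7666685546247, 'cy': 196.7262924388763, 'world_to_cam': array([[ 0.01003139, -0.99988909,  0.01100793,  0.08271412],
       [ 0.99296272,  0.01125978,  0.11789087, -0.50947957],
       [-0.11800174,  0.00974785,  0.99296554, -0.92545935],
       [ 0.        ,  0.        ,  0.        ,  1.   
[... 207 characters left out ...]
-04],
       [-1.05488616e-04, -9.60351220e-01, -2.78792975e-01,
        -7.48362367e-02],
       [-1.19380206e-03,  2.78792898e-01, -9.60350506e-01,
        -1.47171075e-01],
       [ 0.00000000e+00,  0.00000000e+00,  0.00000000e+00,
         1.00000000e+00]])}
holder_vaccine top [(0.69, [277.0, 178.0])] [(0.85, [263.0, 128.0, 294.0, 223.0])]
vaccine_loose top [(0.4, [434.0, 141.0]), (0.39, [442.0, 169.0])] [(0.6, [433.0, 135.0, 440.0, 142.0])]
diluent_loose top [(0.44, [190.0, 193.0])] []
syringe_left top [(0.79, [313.0, 270.0]), (0.52, [191.0, 254.0]), (0.49, [242.0, 199.0])] [(0.82, [307.0, 239.0, 321.0, 306.0]), (0.54, [237.0, 173.0, 242.0, 215.0]), (0.52, [160.0, 250.0, 224.0, 258.0])]
```

```bash
python3 - <<'E'
import cv2
f=cv2.imread("pics/top0.png"); cv2.imwrite("pics/top0b.png",cv2.resize(f[80:330,130:480],None,fx=2.28,fy=2.28,interpolation=cv2.INTER_CUBIC))
E
```

```text
(no output)
```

View pics/scene0.png

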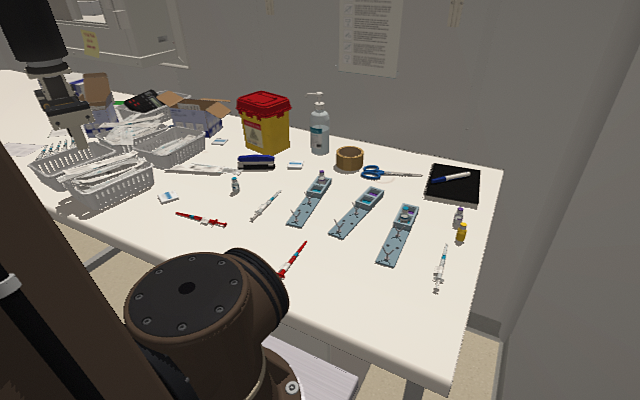

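View pics/top0b.png

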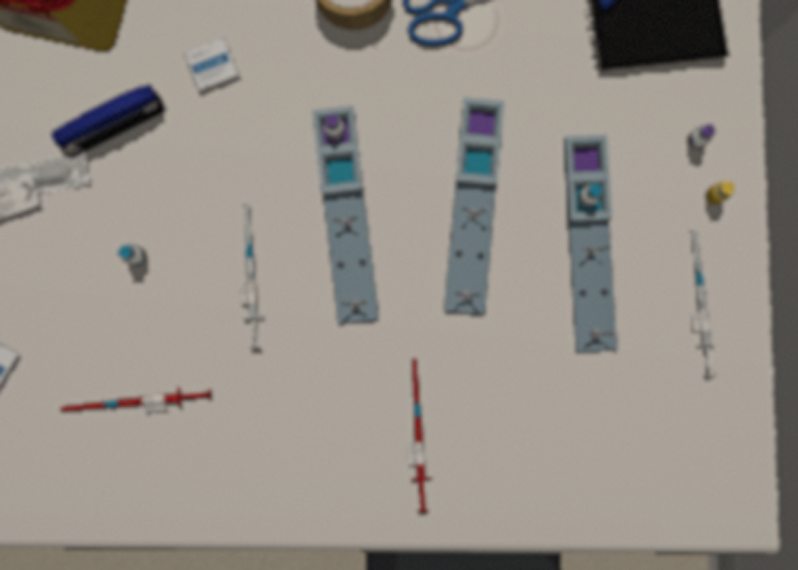

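Top view, in crop pixels (×2.28, offset 130,80):
- **Left holder (340,215):** purple vial, so it is holder_vaccine.
- **Middle holder (472,205):** empty, so it is the spare.
- **Right holder (592,245):** teal vial, so it is holder_diluent.
- **Loose vials:** teal at (131,256) and purple at (702,138). The yellow look-alike at (718,195) is not meant.
- **Syringes:** white ones at (250,280) and (702,305). The red ones are look-alikes.

```bash
cat > h.py <<'E'
from station import arm,optics,finder
import cv2,numpy as np
from scipy.spatial.transform import Rotation as R
def pose():
    s=arm.get_state(); T=np.eye(4); T[:3,:3]=R.from_euler('xyz',s['ee_rot']).as_matrix(); T[:3,3]=s['eef_pos']; return T
def cam(c,T=None):
    m=optics.camera_model(c)
    return m,(T@m['T_tool_cam'] if c=='wrist' else np.linalg.inv(m['world_to_cam']))
def ray(c,px,z,T=None):
    m,C=cam(c,T); d=C[:3,:3]@np.array([(px[0]-m['cx'])/m['fx'],-(px[1]-m['cy'])/m['fy'],-1]); o=C[:3,3]
    return o+d*(z-o[2])/d[2]
def proj(c,P,T=None):
    m,C=cam(c,T); p=np.linalg.inv(C)@np.append(P,1); return np.array([m['cx']+m['fx']*p[0]/-p[2], m['cy']-m['fy']*p[1]/-p[2]])
def snap(name):
    T=pose(); f=optics.grab_frame('wrist'); np.save(f'pics/{name}.npy',T); cv2.imwrite(f'pics/{name}.png',cv2.cvtColor(f,cv2.COLOR_RGB2BGR)); return T,f
E
python3 - <<'E'
from h import *
P=lambda x,y:(130+x/2.28,80+y/2.28)
for n,p,z in [("dil cap",(128,253),.047),("vac cap",(707,131),.047),("syrL cap",(248,207),.005),("syrL disc",(256,350),.005),("syrR cap",(693,233),.005),("syrR disc",(709,377),.005),
 ("hv rearL",(315,111),.02),("hv rearR",(354,108),.02),("hv frontL",(339,324),.006),("hv frontR",(378,320),.006),("hd rl",(565,138),.02),("hd rr",(607,137),.02),("hd fl",(577,352),.006),("hd fr",(616,350),.006)]:
    print(n,ray('top',P(*p),z).round(3)[:2])
E
```

```text
dil cap [0.517 0.402]
vac cap [ 0.658 -0.218]
syrL cap [0.576 0.285]
syrL disc [0.417 0.271]
syrR cap [ 0.552 -0.213]
syrR disc [ 0.393 -0.227]
hv rearL [0.682 0.211]
hv rearR [0.687 0.167]
hv frontL [0.446 0.18 ]
hv frontR [0.451 0.137]
hd rl [ 0.655 -0.068]
hd rr [ 0.657 -0.115]
hd fl [ 0.418 -0.082]
hd fr [ 0.421 -0.125]
```

Request:
{"method": "apply_moves", "body": {
  "increments": [0.024,-0.029,-0.004,0,0,0.052,0.024,-0.029,-0.004,0,0,0.052,0.024,-0.029,-0.004,0,0,0.052,0.024,-0.029,-0.004,0,0,0.052,0.024,-0.029,-0.004,0,0,0.052,0.024,-0.029,-0.004,0,0,0.052,0.024,-0.029,-0.004,0,0,0.052,0.024,-0.029,-0.004,0,0,0.052,0.024,-0.029,-0.004,0,0,0.052,0.024,-0.029,-0.004,0,0,0.052,0,0,0,0,0,0,0,0,0,0,0,0],
  "force": 12
}}

```text
t: 1.5
eef_pos: [0.5037, 0.3209, 0.1964]
ee_rot: [-3.14, 0.003, -1.41]
force: [-0.7, 0.4, 0.3]
width: 0.0875
```

```bash
python3 - <<'E'
from h import *
T,f=snap("w1"); print(T.round(4),arm.get_state()['force'])
for n in ["holder_vaccine","diluent_loose","syringe_left","diluent_standing"]:
    print(n,[(round(d['conf'],2),np.round(d['point'],1).tolist(),ray('wrist',d['point'],.0,T).round(4).tolist()) for d in finder.landmark_of('wrist',n)],[(round(d['conf'],2),np.round(d['box']).tolist()) for d in finder.find_in('wrist',n)])
E
```

```text
[[ 1.601e-01 -9.871e-01  6.000e-04  5.037e-01]
 [-9.871e-01 -1.601e-01  3.400e-03  3.209e-01]
 [-3.300e-03 -1.100e-03 -1.000e+00  1.964e-01]
 [ 0.000e+00  0.000e+00  0.000e+00  1.000e+00]] [ 0.96244654 -0.08327628  0.37314166]
holder_vaccine [(0.82, [466.6, 148.1], [0.5675, 0.1714, 0.0])] [(0.88, [432.0, 12.0, 521.0, 256.0])]
diluent_loose [(0.68, [243.2, 158.0], [0.5193, 0.4027, 0.0])] [(0.89, [223.0, 148.0, 252.0, 174.0])]
syringe_left [(0.79, [353.8, 193.6], [0.4999, 0.2791, 0.0])] [(0.86, [343.0, 117.0, 364.0, 270.0])]
diluent_standing [] []
```

View pics/w1.png

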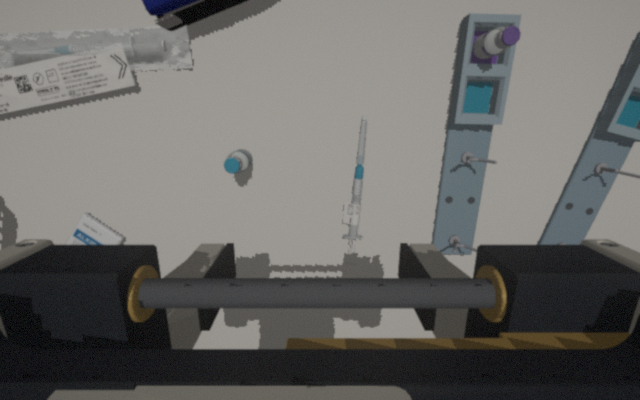

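The wrist view shows the teal vial with its cap at (235,165), the white syringe from (364,118) to (352,248), and holder_vaccine with its block corners near (471,14), (520,15), (503,125) and (456,125).

```bash
cat >> h.py <<'E'
def draw(name,items,crop,k,out):
    f=cv2.imread(f'pics/{name}.png'); T=np.load(f'pics/{name}.npy'); x0,y0,x1,y1=crop
    f=cv2.resize(f[y0:y1,x0:x1],None,fx=k,fy=k,interpolation=cv2.INTER_CUBIC)
    for col,pts in items:
        q=np.array([(proj('wrist',p,T)-[x0,y0]+.5)*k for p in pts])
        cv2.polylines(f,[np.round(q).astype(int)],False,col,1,cv2.LINE_AA)
    cv2.imwrite(f'pics/{out}.png',f)
def holder(x,y,a):
    H=lambda u,v,z:np.array([x+u*np.cos(a)-v*np.sin(a),y+u*np.sin(a)+v*np.cos(a),z])
    r=lambda u0,u1,v,z:[H(u0,-v,z),H(u1,-v,z),H(u1,v,z),H(u0,v,z),H(u0,-v,z)]
    return H,[((0,0,255),r(.025,.12,.023,.02)),((0,255,255),r(-.12,.12,.023,.006)),((0,255,0),r(.0345,.0655,.0155,.02)),((255,0,255),[H(-.009,-.013,.04),H(-.009,0,.024),H(-.009,.013,.04)]),((255,0,255),[H(-.101,-.013,.04),H(-.101,0,.024),H(-.101,.013,.04)])]
def vial(x,y,z=0):
    c=lambda r,h:[np.array([x+r*np.cos(t),y+r*np.sin(t),z+h]) for t in np.linspace(0,2*np.pi,25)]
    return [((0,0,255),c(.011,0)),((0,255,0),c(.008,.047))]
E
python3 - <<'E'
from h import *
T=np.load('pics/w1.npy')
c=[ray('wrist',p,.02,T) for p in [(471,14),(520,15),(503,125),(456,125)]]
for p in c: print(p.round(4))
print(np.linalg.norm(c[0]-c[1]),np.linalg.norm(c[1]-c[2]),np.linalg.norm(c[0]-c[3]))
d=(c[0]+c[1]-c[2]-c[3])/2; a=np.arctan2(d[1],d[0]); m=np.mean(c,0); ho=m-.0725*np.array([np.cos(a),np.sin(a),0]); print('holder',ho.round(4),a.round(4))
f=cv2.cvtColor(cv2.imread('pics/w1.png'),cv2.COLOR_BGR2HSV)
mk=cv2.inRange(f[140:180,215:260],(80,90,80),(110,255,255)); ys,xs=np.nonzero(mk); cp=(xs.mean()+215,ys.mean()+140); v=ray('wrist',cp,.043,T); print('cap',cp,len(xs),v.round(4), ray('wrist',(243.2,158),0,T).round(4))
a1=ray('wrist',(364,118),.006,T);b=ray('wrist',(353.8,193.6),0,T); e=ray('wrist',(360,172),.008,T);print('syr',a1.round(4),b.round(4),e.round(4),np.linalg.norm(a1-b),np.arctan2(*(a1-b)[1::-1]))
H,it=holder(ho[0],ho[1],a); draw('w1',it+vial(*v[:2]),(210,0,530,260),2.4,'w1o')
E
```

```text
[0.6828 0.2109 0.02  ]
[0.689  0.1676 0.02  ]
[0.5952 0.1522 0.02  ]
[0.5879 0.1973 0.02  ]
0.04371927933741944 0.09504450796295974 0.09587548895843641
holder [0.567 0.171 0.02 ] 0.1523
cap (np.float64(231.55747126436782), np.float64(165.0632183908046)) 174 [0.5182 0.404  0.043 ] [0.5193 0.4027 0.    ]
syr [0.5801 0.285  0.006 ] [0.4999 0.2791 0.    ] [0.5257 0.2784 0.008 ] 0.08058825169494048 0.07284500862608917
```

View pics/w1o.png

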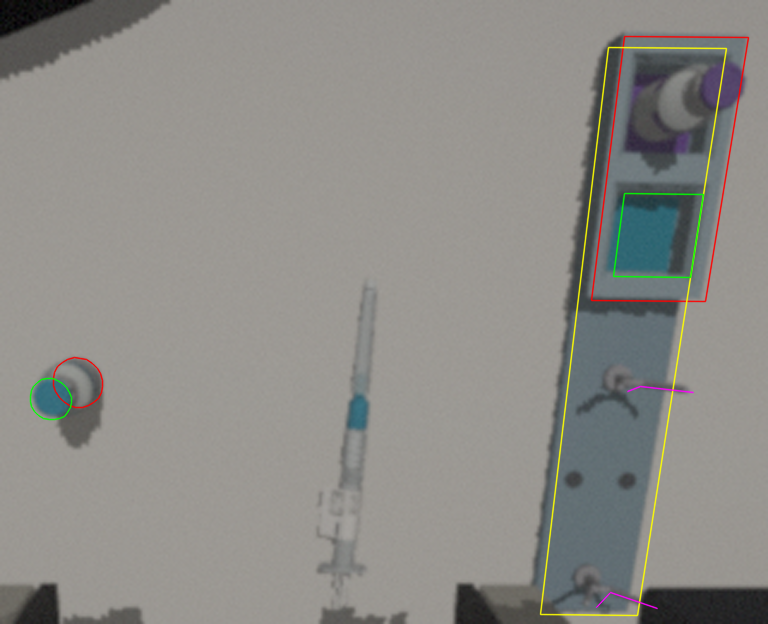

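The overlay fits to about 1 mm: holder_vaccine is at (0.567, 0.1715) with yaw 0.15, and the teal vial is at (0.5187, 0.4035). Next I move over the vial.

Request:
{"method": "apply_moves", "body": {
  "increments": [0.005,0.027,-0.02,0,0,0,0.005,0.027,-0.03,0,0,0,0.004,0.02,-0.03,0,0,0,0,0,-0.02,0,0,0,0,0,0,0,0,0]
}}

```text
t: 2.37
eef_pos: [0.5163, 0.4039, 0.0969]
ee_rot: [-3.133, 0.009, -1.403]
force: [-0.9, -0.8, -0.6]
width: 0.0874
```

Request:
{"method": "apply_moves", "body": {
  "increments": [0.0025,0,-0.025,-0.01,0.007,-0.015,0,0,-0.025,0,0,0,0,0,-0.015,0,0,0,0,0,0,0,0,0]
}}

```text
t: 2.7
eef_pos: [0.5189, 0.4064, 0.033]
ee_rot: [-3.139, 0.001, -1.415]
force: [-0.3, -0.1, -0.1]
width: 0.0875
```

```bash
cat >> h.py <<'E'
def err(x,y,z,yaw):
    T=pose(); D=R.from_euler('xyz',[np.pi,0,yaw]).as_matrix()@T[:3,:3].T
    s=arm.get_state(); print('t',round(s['t'],2),'d',(np.array([x,y,z])-T[:3,3]).round(4),'rot',R.from_matrix(D).as_rotvec().round(4),'w',round(s['width'],4),'F',np.round(s['force'],1))
E
python3 -c "
from h import *
err(.5187,.4035,.0285,-1.42)"
```

```text
t 2.7 d [-0.0002 -0.0029 -0.0045] rot [-0.0011  0.002  -0.0055] w 0.0875 F [-0.3 -0.1 -0.1]
```

Request:
{"method": "apply_moves", "body": {
  "increments": [0,-0.003,-0.004,0,0,0,0,0,0,0,0,0]
}}

```text
t: 2.87
eef_pos: [0.5191, 0.4037, 0.0307]
ee_rot: [-3.139, 0.001, -1.413]
force: [-0.6, -0.8, -0.1]
width: 0.0874
```

Request:
{"method": "apply_moves", "body": {
  "increments": [0,0,0,0,0,0,0,0,0,0,0,0,0,0,0,0,0,0,0,0,0,0,0,0,0,0,0,0,0,0,0,0,0,0,0,0,0,0,0,0,0,0,0,0,0,0,0,0],
  "hand": 1,
  "force": 12
}}

```text
t: 3.53
eef_pos: [0.5216, 0.4061, 0.0384]
ee_rot: [-3.131, 0.008, -1.413]
force: [0.1, 0.7, -0.8]
width: 0.0397
```

Request:
{"method": "apply_moves", "body": {
  "increments": [-0.002,-0.0025,-0.01,-0.008,0.008,0,0,0,-0.001,0,0,0,0,0,-0.001,0,0,0,0,0,-0.001,0,0,0,0,0,-0.001,0,0,0]
}}

```text
t: 3.95
eef_pos: [0.5201, 0.4039, 0.0256]
ee_rot: [-3.139, 0.0, -1.411]
force: [-4.8, -3.0, 13.7]
width: 0.0214
```

```bash
python3 -c "
from h import *
err(.5187,.4035,.0285,-1.42)"
```

```text
t 3.95 d [-0.0014 -0.0004  0.0029] rot [-0.0006  0.0023 -0.0086] w 0.0214 F [-4.8 -3.  13.7]
```

Request:
{"method": "apply_moves", "body": {
  "increments": [0,0,0.02,0,0,0,0,0,0.03,0,0,0,0.01,-0.02,0.02,0,0,0,0.013,-0.03,0,0,0,0,0.013,-0.03,0,0,0,0,0.013,-0.03,0,0,0,0,0.013,-0.03,0,0,0,0,0.013,-0.03,0,0,0,0,0.01,-0.025,0,0,0,0,0,0,0,0,0,0]
}}

```text
t: 4.78
eef_pos: [0.6057, 0.2021, 0.0959]
ee_rot: [-3.141, -0.003, -1.404]
force: [-0.0, 0.8, -0.5]
width: 0.0216
```

```bash
python3 -c "
from h import *
err(.618,.179,.10,-1.42)"
```

```text
t 4.78 d [ 0.0123 -0.0231  0.0041] rot [ 0.0031  0.0007 -0.0157] w 0.0216 F [-0.   0.8 -0.5]
```

Request:
{"method": "apply_moves", "body": {
  "increments": [0.006,-0.012,-0.01,0,0,-0.016,0.006,-0.011,-0.01,0,0,0,0,0,-0.002,0,0,0]
}}

```text
t: 5.03
eef_pos: [0.619, 0.1761, 0.0729]
ee_rot: [-3.141, -0.003, -1.423]
force: [-0.7, -1.8, -1.3]
width: 0.0212
```

```bash
python3 - <<'E'
from h import *
err(.618,.179,.06,-1.42)
T,f=snap("w2")
H,it=holder(.567,.1715,.15); v=T[:3,3]
draw('w2',it+vial(v[0]-.0014,v[1],v[2]-.0256),(160,20,480,260),2.4,'w2o')
E
```

```text
t 5.03 d [-0.001   0.0029 -0.0129] rot [0.0027 0.0012 0.0032] w 0.0212 F [-0.7 -1.8 -1.3]
```

View pics/w2o.png

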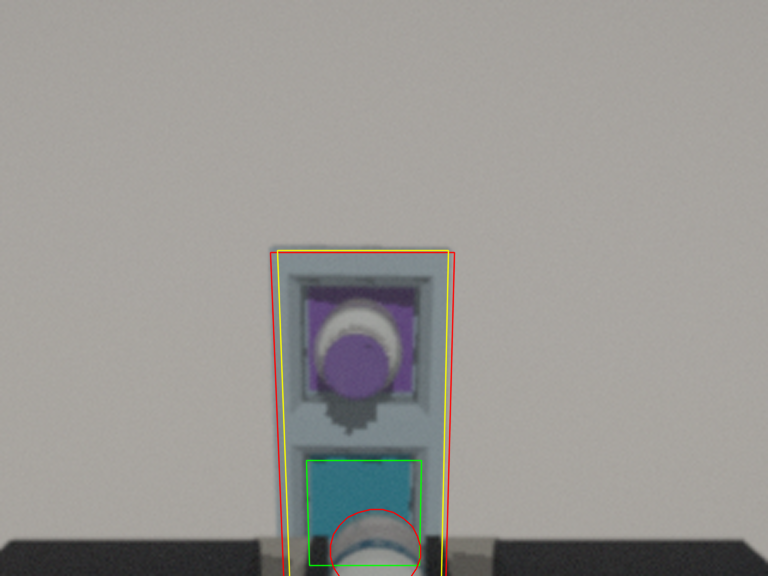

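The outline agrees. The vial must go about 3 mm in +y, then descend.

Request:
{"method": "apply_moves", "body": {
  "increments": [0,0.003,-0.005,0,0,0,0,0,-0.006,0,0,0]
}}

```text
t: 5.25
eef_pos: [0.6192, 0.1806, 0.0617]
ee_rot: [-3.14, -0.003, -1.423]
force: [-0.5, 0.8, -0.8]
width: 0.0209
```

```bash
python3 -c "
from h import *
err(.6188,.1796,.0335,-1.42)"
```

```text
t 5.25 d [-0.0004 -0.001  -0.0282] rot [0.0025 0.0018 0.0026] w 0.0209 F [-0.5  0.8 -0.8]
```

Request:
{"method": "apply_moves", "body": {
  "increments": [0,-0.001,-0.012,0.002,0,0,0,0,-0.011,0,0,0,0,0,-0.004,0,0,0,0,0,-0.001,0,0,0]
}}

```text
t: 5.58
eef_pos: [0.6186, 0.1824, 0.0314]
ee_rot: [-3.14, -0.002, -1.418]
force: [-3.9, -3.8, 20.8]
width: 0.0211
```

```bash
python3 -c "
from h import *
err(.6188,.1796,.0330,-1.42)"
```

```text
t 5.58 d [ 0.0002 -0.0028  0.0016] rot [ 0.0013  0.0019 -0.0024] w 0.0211 F [-3.9 -3.8 20.8]
```

Request:
{"method": "apply_moves", "body": {
  "increments": [0,-0.0025,0.0015,0,0,0,0,0,0,0,0,0]
}}

```text
t: 5.75
eef_pos: [0.6186, 0.1808, 0.033]
ee_rot: [-3.14, -0.002, -1.416]
force: [-0.0, -0.6, -0.7]
width: 0.0214
```

Request:
{"method": "apply_moves", "body": {
  "increments": [0,0,0,0,0,0,0,0,0,0,0,0,0,0,0,0,0,0,0,0,0,0,0,0],
  "hand": 0.4
}}

```text
t: 6.08
eef_pos: [0.6187, 0.1818, 0.0334]
ee_rot: [-3.139, -0.002, -1.415]
force: [-0.1, 0.4, 0.4]
width: 0.042
```

Request:
{"method": "apply_moves", "body": {
  "increments": [0,0,0.012,0,0,0,0,0,0.03,0,0,0,0,0,0.04,0,0,0,-0.02,0.01,0.02,0,0,0,-0.03,0.02,0,0,0,-0.02,-0.035,0.02,0,0,0,-0.02,-0.035,0.02,0,0,0,-0.02,-0.02,0.02,0,0,0,-0.02,0,0,0,0,0,0],
  "hand": 0.4
}}

```text
t: 6.83
eef_pos: [0.4751, 0.2726, 0.1469]
ee_rot: [-3.135, 0.002, -1.504]
force: [0.4, -0.7, 0.1]
width: 0.0528
```

```bash
python3 - <<'E'
from h import *
err(.49,.279,.15,-1.50)
T=np.load('pics/w1.npy')
a=ray('wrist',(363.3,118.3),.006,T);b=ray('wrist',(352.5,237.5),.006,T); d=a-b; print(a.round(4),b.round(4),np.linalg.norm(d),np.arctan2(d[1],d[0]))
T,f=snap("w3"); cv2.imwrite('pics/w3c.png',cv2.resize(cv2.cvtColor(f,cv2.COLOR_RGB2BGR)[0:300,160:560],None,fx=2,fy=2,interpolation=cv2.INTER_CUBIC))
for n in ["syringe_left"]:
    print(n,[(round(d['conf'],2),np.round(d['point'],1).tolist(),ray('wrist',d['point'],.0,T).round(4).tolist()) for d in finder.landmark_of('wrist',n)])
E
```

```text
t 6.83 d [0.0149 0.0064 0.0031] rot [-0.0027  0.0062  0.0044] w 0.0528 F [ 0.4 -0.7  0.1]
[0.5797 0.2856 0.006 ] [0.4514 0.2717 0.006 ] 0.1291225287892193 0.10740716769698998
syringe_left [(0.7, [312.1, 169.9], [0.4998, 0.2783, 0.0])]
```

View pics/w3c.png

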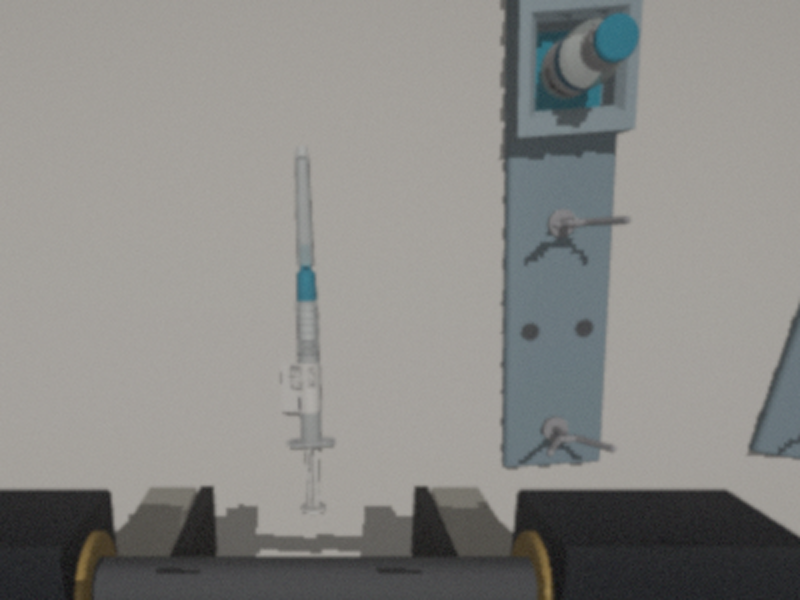

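The teal vial stands in the front well. The syringe shows its tip at crop (303,148), flange at (311,443) and disc at (313,508).

```bash
python3 - <<'E'
from h import *
T=np.load('pics/w3.npy'); P=lambda x,y:(160+x/2-.25,y/2-.25)
a,b,c,t=[ray('wrist',P(*p),.006,T) for p in [(303,148),(311,443),(313,508),(306,285)]]
d=a-c; th=np.arctan2(d[1],d[0]);u=d/np.linalg.norm(d)
print(a.round(4),b.round(4),c.round(4),t.round(4),np.linalg.norm(a-b),np.linalg.norm(d),th)
for p,y in((a,.082),(b,-.048),(c,-.082)): print('origin',(p-u*y).round(4))
err(*(a-u*.087)[:2],.013,th-np.pi/2)
E
```

```text
[0.5813 0.284  0.006 ] [0.4523 0.2722 0.006 ] [0.4192 0.2691 0.006 ] [0.5253 0.2792 0.006 ] 0.12946749821081 0.16271772046819843 0.09182245845524692
origin [0.4996 0.2765 0.006 ]
origin [0.5001 0.2766 0.006 ]
origin [0.5009 0.2766 0.006 ]
t 6.93 d [ 0.0176  0.0048 -0.1338] rot [-0.0022  0.0063  0.0243] w 0.0527 F [0.7 0.6 0.2]
```

Request:
{"method": "apply_moves", "body": {
  "increments": [0.01,0.003,-0.035,0,0.006,0.024,0.009,0,-0.035,0,0,0,0,0,-0.03,0,0,0,0,0,-0.012,0,0,0,0,0,0,0,0,0]
}}

```text
t: 7.35
eef_pos: [0.5023, 0.2745, 0.036]
ee_rot: [-3.132, 0.009, -1.477]
force: [0.2, -0.7, -0.3]
width: 0.0526
```

```bash
python3 -c "
from h import *
err(.495,.2761,.014,-1.476)"
```

```text
t 7.35 d [-0.0073  0.0016 -0.022 ] rot [-0.0094  0.0084  0.0014] w 0.0526 F [ 0.2 -0.7 -0.3]
```

Request:
{"method": "apply_moves", "body": {
  "increments": [-0.006,0.0015,-0.012,-0.0095,0.0085,0.001,-0.001,0,-0.008,0,0,0,0,0,-0.002,0,0,0]
}}

```text
t: 7.6
eef_pos: [0.497, 0.2751, 0.0135]
ee_rot: [3.141, -0.001, -1.479]
force: [-0.7, -0.0, 0.4]
width: 0.0525
```

```bash
python3 -c "
from h import *
err(.495,.2761,.014,-1.476)"
```

```text
t 7.6 d [-0.002   0.001   0.0005] rot [ 0.001  -0.0002  0.0026] w 0.0525 F [-0.7 -0.   0.4]
```

Request:
{"method": "apply_moves", "body": {
  "increments": [-0.0015,0.001,0,0,0,0,0,0,-0.0005,0,0,0,0,0,-0.0005,0,0,0,0,0,-0.0005,0,0,0,0,0,-0.0005,0,0,0,0,0,-0.0005,0,0,0,0,0,-0.0005,0,0,0,0,0,-0.0005,0,0,0,0,0,0,0,0,0],
  "hand": 1,
  "force": 10
}}

```text
t: 8.35
eef_pos: [0.4971, 0.2781, 0.0137]
ee_rot: [-3.137, 0.003, -1.477]
force: [-0.2, 0.0, -0.4]
width: 0.0092
```

```bash
python3 -c "
from h import *
err(.495,.2761,.014,-1.476)"
```

```text
t 8.35 d [-0.0021 -0.002   0.0003] rot [-0.0035  0.0044  0.0011] w 0.0092 F [-0.2  0.  -0.4]
```

Request:
{"method": "apply_moves", "body": {
  "increments": [0,0,0.02,0,0,0,0,0,0.03,0,0,0,0,-0.02,0.025,0,0,0.014,0,-0.028,0,0,0,0.014,0,-0.028,0,0,0,0.014,0,-0.025,0,0,0,0.014,0,0,0,0,0,0]
}}

```text
t: 8.93
eef_pos: [0.4964, 0.1745, 0.0913]
ee_rot: [-3.136, 0.002, -1.414]
force: [-0.6, -0.8, -1.0]
width: 0.0098
```

```bash
python3 - <<'E'
from h import *
err(.4985,.1612,.08,-1.421)
T,f=snap("w4"); H,it=holder(.5675,.1715,.15)
draw('w4',it,(160,0,480,240),2.4,'w4o')
E
```

```text
t 8.93 d [ 0.0021 -0.0133 -0.0113] rot [-0.0023  0.005  -0.0066] w 0.0098 F [-0.6 -0.8 -1. ]
```

View pics/w4o.png

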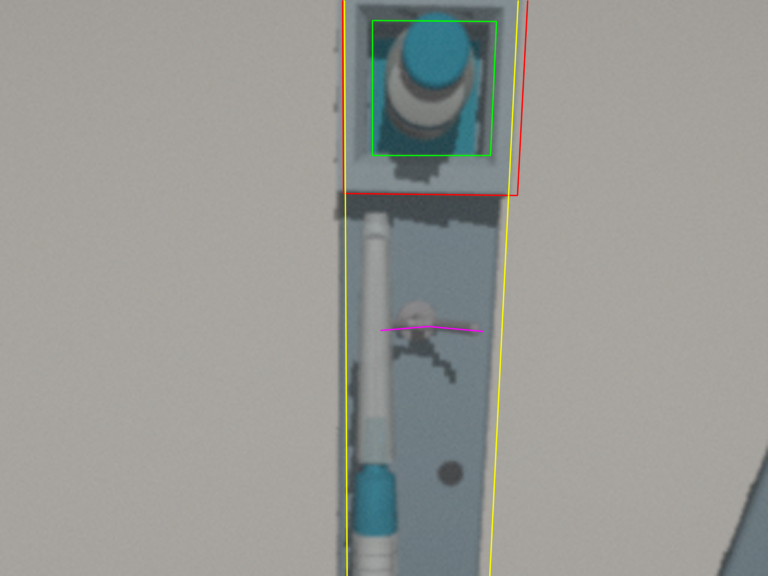

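Request:
{"method": "apply_moves", "body": {
  "increments": [0.001,-0.006,-0.013,-0.002,0.005,-0.006,0.001,-0.006,-0.008,0,0,0,0,0,-0.006,0,0,0,0,0,0,0,0,0]
}}

```text
t: 9.32
eef_pos: [0.4998, 0.1639, 0.0622]
ee_rot: [-3.14, 0.001, -1.422]
force: [0.0, -0.9, 0.0]
width: 0.0096
```

```bash
python3 - <<'E'
from h import *
T,f=snap("w5"); H,it=holder(.5675,.1725,.15)
err(.4985,.1624,.06,-1.421); print(T[:3,3].round(4))
draw('w5',it,(160,0,480,240),2.4,'w5o')
E
```

```text
t 9.37 d [-0.0014 -0.0016 -0.0026] rot [-0.0016  0.0018  0.001 ] w 0.0096 F [-0.6  0.2 -0.7]
[0.4998 0.1639 0.0622]
```

View pics/w5o.png

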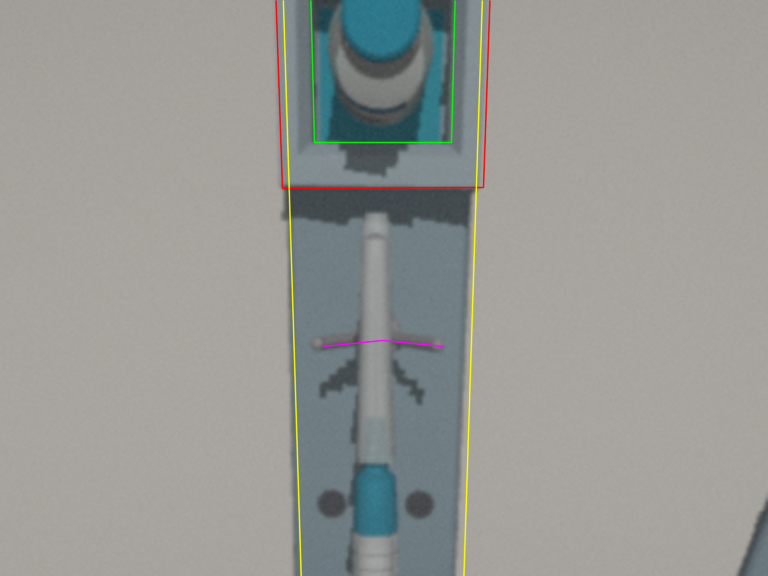

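Request:
{"method": "apply_moves", "body": {
  "increments": [-0.001,0,-0.01,0,0.001,0,-0.001,0,-0.008,0,0,0,0,0,-0.002,0,0,0]
}}

```text
t: 9.62
eef_pos: [0.4982, 0.1653, 0.0409]
ee_rot: [-3.14, 0.001, -1.421]
force: [0.3, 0.9, -0.3]
width: 0.0095
```

```bash
python3 - <<'E'
from h import *
err(.4985,.1635,.039,-1.421)
E
```

```text
t 9.62 d [ 0.0003 -0.0018 -0.0019] rot [-0.0017  0.0012 -0.0004] w 0.0095 F [ 0.3  0.9 -0.3]
```

Request:
{"method": "apply_moves", "body": {
  "increments": [0,-0.0018,-0.002,-0.0015,0.001,0,0,0,-0.001,0,0,0]
}}

```text
t: 9.78
eef_pos: [0.4979, 0.1637, 0.0369]
ee_rot: [3.141, -0.001, -1.419]
force: [-3.4, -1.3, 12.8]
width: 0.0098
```

Request:
{"method": "apply_moves", "body": {
  "increments": [0,0,-0.0003,0,0,0,0,0,0,0,0,0,0,0,0,0,0,0,0,0,0,0,0,0],
  "hand": 0.5
}}

```text
t: 10.12
eef_pos: [0.4981, 0.164, 0.0368]
ee_rot: [3.141, -0.001, -1.419]
force: [-1.1, -0.5, 0.7]
width: 0.0308
```

Request:
{"method": "apply_moves", "body": {
  "increments": [0,0,0.015,0,0,0,0,0,0.035,0,0,0,0,0,0.04,0,0,0,0,-0.02,0.035,0,0,-0.01,0.005,-0.033,0.02,0,0,-0.01,0.005,-0.035,0,0,0,-0.01,0.005,-0.035,0,0,0,-0.01,0.005,-0.035,0,0,0,-0.01,0.005,-0.035,0,0,0,-0.01,0.005,-0.035,0,0,0,-0.01,0.005,-0.035,0,0,0,-0.01,0.005,-0.03,0,0,0,-0.01,0.005,-0.015,0,0,0,-0.01,0,0,0,0,0,0],
  "hand": 0.4
}}

```text
t: 11.28
eef_pos: [0.5431, -0.1584, 0.194]
ee_rot: [-3.131, -0.002, -1.518]
force: [1.0, 0.6, 0.5]
width: 0.0525
```

```bash
python3 - <<'E'
from h import *
T,f=snap("w6"); err(.56,-.13,.2,-1.52)
for n in ["holder_diluent","vaccine_loose","syringe_right"]:
    print(n,[(round(d['conf'],2),np.round(d['point'],1).tolist(),ray('wrist',d['point'],.0,T).round(4).tolist()) for d in finder.landmark_of('wrist',n)])
H,it=holder(.538,-.0975,.05)
draw('w6',it,(120,0,520,260),2,'w6o')
E
```

```text
t 11.33 d [0.0174 0.0275 0.006 ] rot [ 0.001   0.0104 -0.0024] w 0.0525 F [-0.4 -0.2 -1.1]
holder_diluent [(0.56, [260.9, 188.2], [0.5381, -0.0991, 0.0])]
vaccine_loose [(0.77, [398.2, 142.1], [0.5948, -0.2419, 0.0])]
syringe_right [(0.79, [372.6, 249.8], [0.4726, -0.2273, 0.0])]
```

View pics/w6o.png

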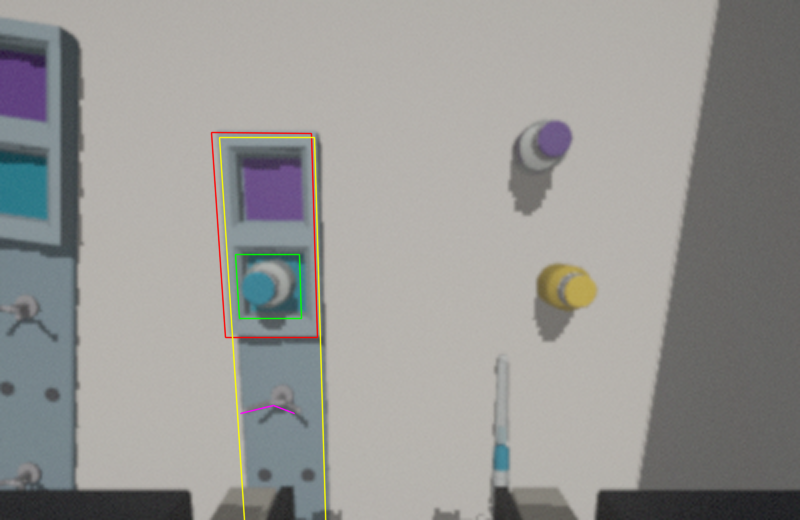

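Two loose vials appear: purple-capped at crop (548,142) and yellow at (568,288). The purple cap fits the description; the yellow one, which the network preferred, is the look-alike.

```bash
python3 - <<'E'
from h import *
T=np.load('pics/w6.npy')
f=cv2.cvtColor(cv2.imread('pics/w6.png'),cv2.COLOR_BGR2HSV)
mk=cv2.inRange(f[50:100,370:420],(118,60,50),(150,255,255)); ys,xs=np.nonzero(mk); cp=(xs.mean()+370,ys.mean()+50); v=ray('wrist',cp,.043,T); print(cp,len(xs),v.round(4),ray('wrist',(389.5,76),0,T).round(4))
err(v[0],v[1],.09,-1.52)
draw('w6',vial(*v[:2]),(360,40,440,190),4,'w6v')
E
```

```text
(np.float64(396.7464788732394), np.float64(69.05633802816902)) 213 [ 0.6589 -0.2221  0.043 ] [ 0.6584 -0.2255  0.    ]
t 11.48 d [ 0.1165 -0.0672 -0.1041] rot [ 0.0007  0.0105 -0.0058] w 0.0526 F [-0.2  0.3 -0.2]
```

View pics/w6v.png

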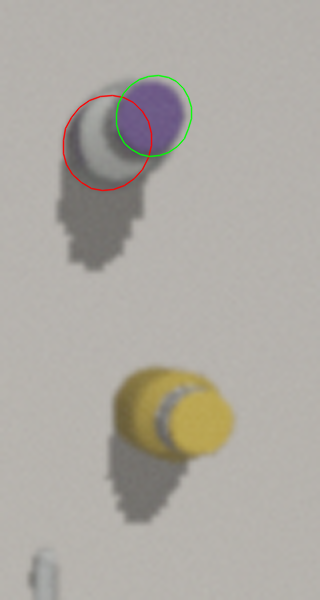

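The crop confirms it: purple cap on top, yellow look-alike below. The vial is at about (0.659, -0.2235).

Request:
{"method": "apply_moves", "body": {
  "increments": [0.028,-0.016,-0.01,0,0.01,-0.005,0.03,-0.017,-0.02,0,0,0,0.03,-0.017,-0.025,0,0,0,0.02,-0.012,-0.02,0,0,0,0,0,0,0,0,0]
}}

```text
t: 11.9
eef_pos: [0.6556, -0.2113, 0.1207]
ee_rot: [-3.132, -0.0, -1.508]
force: [-1.0, 1.1, -0.2]
width: 0.0526
```

```bash
python3 - <<'E'
from h import *
err(.659,-.2235,.031,-1.53)
E
```

```text
t 11.9 d [ 0.0034 -0.0122 -0.0897] rot [-0.0001  0.0091 -0.0225] w 0.0526 F [-1.   1.1 -0.2]
```

Request:
{"method": "apply_moves", "body": {
  "increments": [0.003,-0.01,-0.02,0,0.009,-0.022,0,0,-0.025,0,0,0,0,0,-0.015,0,0,0]
}}

```text
t: 12.15
eef_pos: [0.6623, -0.2178, 0.0612]
ee_rot: [-3.137, -0.001, -1.525]
force: [-0.1, 0.8, -0.9]
width: 0.0528
```

```bash
python3 - <<'E'
from h import *
err(.659,-.2235,.031,-1.53)
E
```

```text
t 12.15 d [-0.0033 -0.0057 -0.0302] rot [ 0.0008  0.0043 -0.0051] w 0.0528 F [-0.1  0.8 -0.9]
```

Request:
{"method": "apply_moves", "body": {
  "increments": [-0.0035,-0.006,-0.012,0,0.004,-0.005,0,0,-0.014,0,0,0,0,0,-0.004,0,0,0]
}}

```text
t: 12.4
eef_pos: [0.6571, -0.22, 0.0278]
ee_rot: [3.138, 0.0, -1.526]
force: [-0.9, -0.9, -0.2]
width: 0.0527
```

```bash
python3 - <<'E'
from h import *
err(.659,-.2235,.03,-1.53)
E
```

```text
t 12.4 d [ 0.0019 -0.0035  0.0022] rot [ 0.0001 -0.0039 -0.0043] w 0.0527 F [-0.9 -0.9 -0.2]
```

Request:
{"method": "apply_moves", "body": {
  "increments": [0.001,-0.0035,0.002,0,-0.003,0,0,0,0,0,0,0,0,0,-0.0004,0,0,0,0,0,-0.0004,0,0,0,0,0,-0.0004,0,0,0,0,0,-0.0004,0,0,0,0,0,-0.0004,0,0,0],
  "hand": 1,
  "force": 12
}}

```text
t: 12.98
eef_pos: [0.6601, -0.2223, 0.0331]
ee_rot: [-3.137, -0.001, -1.523]
force: [0.0, -0.6, -0.2]
width: 0.0212
```

```bash
python3 - <<'E'
from h import *
err(.659,-.2235,.03,-1.53)
E
```

```text
t 12.98 d [-0.0011 -0.0012 -0.0031] rot [ 0.001   0.005  -0.0074] w 0.0212 F [ 0.  -0.6 -0.2]
```

Request:
{"method": "apply_moves", "body": {
  "increments": [0,0,0.02,0,0,0,0,0,0.03,0,0,0,0,0.01,0.025,0,0.005,0,-0.006,0.028,0,0,0,0,-0.006,0.028,0,0,0,0,-0.006,0.028,0,0,0,0,-0.006,0.024,0,0,0,0,0,0,0,0,0,0,0,0,0,0,0,0]
}}

```text
t: 13.73
eef_pos: [0.6345, -0.1014, 0.113]
ee_rot: [-3.139, -0.0, -1.527]
force: [-0.7, -0.7, 0.1]
width: 0.0213
```

```bash
python3 - <<'E'
from h import *
T,f=snap("w7"); err(.634,-.095,.07,-1.53)
# block corner refinement from w6 by line fit on bench/holder contrast
f=cv2.imread('pics/w7.png'); H,it=holder(.538,-.0985,.04)
draw('w7',it,(160,40,480,280),2.4,'w7o')
E
```

```text
t 13.78 d [-0.0006  0.0066 -0.043 ] rot [-0.      0.0026 -0.003 ] w 0.0214 F [-0.2  0.9  0.1]
```

View pics/w7o.png

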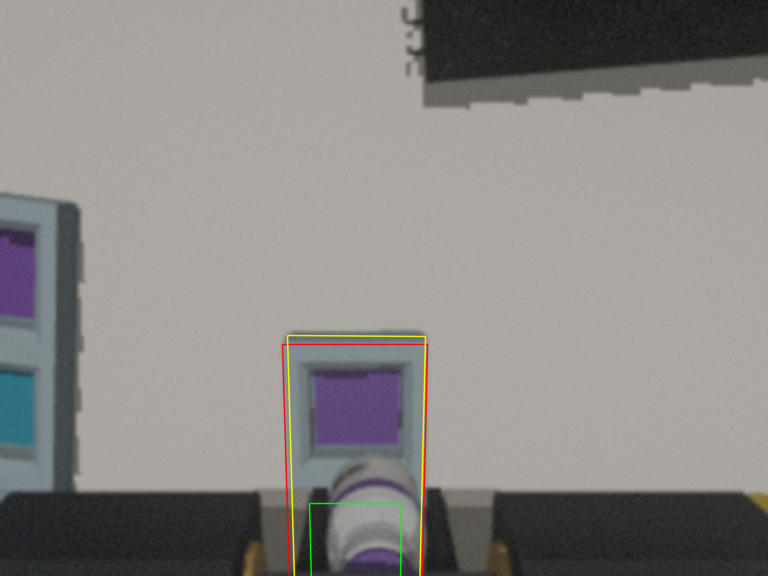

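```bash
python3 - <<'E'
from h import *
T=np.load('pics/w7.npy'); P=lambda x,y:(160+x/2.4-.3,40+y/2.4-.3)
print('floor front edge L/R',ray('wrist',P(315,445),.006,T).round(4),ray('wrist',P(400,445),.006,T).round(4))
print('block rear edge',ray('wrist',P(355,341),.02,T).round(4),ray('wrist',P(355,333),.0,T).round(4))
print('block L/R',ray('wrist',P(284,400),.02,T).round(4),ray('wrist',P(427,400),.02,T).round(4))
print('floor',[ (d['conf'],ray('wrist',d['point'],0,T).round(4)) for d in finder.landmark_of('wrist','holder_diluent')])
err(.6355,-.0955,.039,-1.53)
E
```

```text
floor front edge L/R [ 0.6184 -0.0812  0.006 ] [ 0.6197 -0.1107  0.006 ]
block rear edge [ 0.6587 -0.0939  0.02  ] [ 0.6573 -0.0935  0.    ]
block L/R [ 0.6383 -0.0717  0.02  ] [ 0.6403 -0.1179  0.02  ]
floor [(0.8, array([ 0.5369, -0.0979,  0.    ])), (0.67, array([ 0.5977, -0.1031,  0.    ]))]
t 13.83 d [ 0.0008  0.0068 -0.0738] rot [ 0.0002  0.0023 -0.0022] w 0.0211 F [-0.3 -0.4 -0. ]
```

Request:
{"method": "apply_moves", "body": {
  "increments": [0.0005,0.006,-0.02,0,0.002,-0.002,0,0,-0.018,0,0,0,0,0,-0.005,0,0,0]
}}

```text
t: 14.08
eef_pos: [0.6374, -0.0987, 0.071]
ee_rot: [-3.136, -0.0, -1.532]
force: [-0.4, -0.1, -0.4]
width: 0.0213
```

```bash
python3 - <<'E'
from h import *
err(.6352,-.0953,.04,-1.53)
E
```

```text
t 14.08 d [-0.0022  0.0034 -0.031 ] rot [0.0002 0.0056 0.0022] w 0.0213 F [-0.4 -0.1 -0.4]
```

Request:
{"method": "apply_moves", "body": {
  "increments": [-0.002,0.003,-0.006,0,0.005,0,0,0,-0.006,0,0,0,0,0,-0.003,0,0,0]
}}

```text
t: 14.33
eef_pos: [0.6352, -0.0978, 0.0543]
ee_rot: [3.14, -0.001, -1.535]
force: [0.6, 0.3, 0.1]
width: 0.0211
```

```bash
python3 - <<'E'
from h import *
err(.6352,-.0953,.04,-1.53)
E
```

```text
t 14.33 d [ 0.      0.0025 -0.0143] rot [ 0.0008 -0.0017  0.0049] w 0.0211 F [0.6 0.3 0.1]
```

Request:
{"method": "apply_moves", "body": {
  "increments": [0,0.003,0,0,-0.001,0.003,0,0,-0.008,0,0,0,0,0,-0.006,0,0,0,0,0,-0.002,0,0,0]
}}

```text
t: 14.67
eef_pos: [0.6363, -0.0951, 0.0381]
ee_rot: [-3.14, -0.001, -1.532]
force: [-2.6, 4.3, 14.0]
width: 0.0206
```

```bash
python3 - <<'E'
from h import *
err(.6352,-.0953,.04,-1.53)
E
```

```text
t 14.67 d [-0.0011 -0.0002  0.0019] rot [0.0008 0.0015 0.0021] w 0.0206 F [-2.6  4.3 14. ]
```

Seated: the height matches and floor contact shows. I ease off and release.

Request:
{"method": "apply_moves", "body": {
  "increments": [0,0,0.001,0,0,0,0,0,0,0,0,0]
}}

```text
t: 14.83
eef_pos: [0.6364, -0.095, 0.0389]
ee_rot: [-3.14, -0.001, -1.532]
force: [-0.1, 0.3, 0.1]
width: 0.0213
```

Request:
{"method": "apply_moves", "body": {
  "increments": [0,0,0,0,0,0,0,0,0,0,0,0,0,0,0,0,0,0,0,0,0,0,0,0,0,0,0.02,0,0,0,0,0,0.035,0,0,0,0,0,0.04,0,0,0,-0.03,-0.02,0.01,0,0,0,-0.035,-0.025,0,0,0,0,-0.035,-0.025,0,0,0,0,-0.035,-0.025,0,0,0,0,-0.035,-0.02,0,0,0,0,-0.02,-0.01,0,0,0,0,0,0,0,0,0,0],
  "hand": 0.4
}}

```text
t: 16.0
eef_pos: [0.4396, -0.2219, 0.1483]
ee_rot: [-3.138, -0.003, -1.528]
force: [-0.1, 0.6, -1.4]
width: 0.0524
```

```bash
python3 - <<'E'
from h import *
T,f=snap("w8"); err(.44,-.22,.15,-1.53)
print([(round(d['conf'],2),np.round(d['point'],1).tolist(),ray('wrist',d['point'],.0,T).round(4).tolist()) for d in finder.landmark_of('wrist',"syringe_right")])
H,it=holder(.539,-.0985,.045)
draw('w8',it,(120,0,520,270),2,'w8o')
E
```

```text
t 16.05 d [-0.0011  0.0017  0.0014] rot [ 0.0031  0.0052 -0.0024] w 0.0525 F [-0.3  0.9 -0.4]
[(0.75, [320.1, 158.0], [0.4752, -0.2246, 0.0])]
```

View pics/w8o.png

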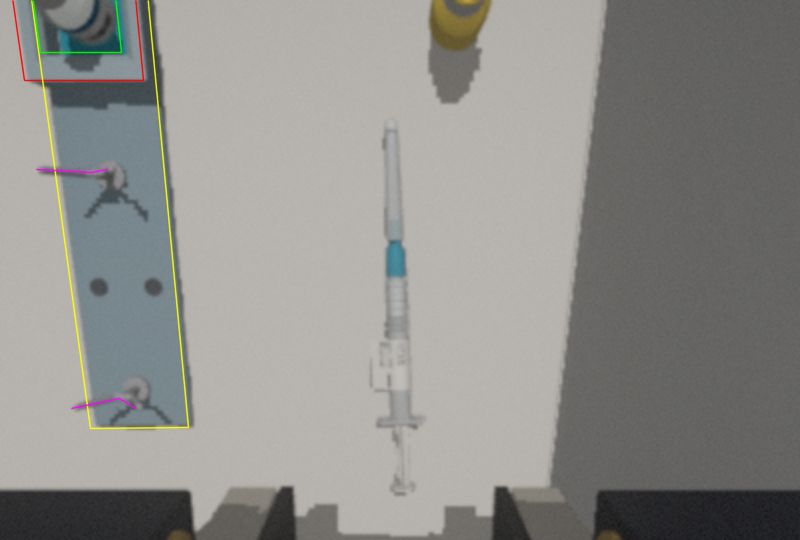

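Holder_diluent's overlay matches at (0.539, -0.0985) with yaw 0.045. The right syringe shows its tip at crop (391,121), flange at (400,421) and disc at (402,490).

```bash
python3 - <<'E'
from h import *
T=np.load('pics/w8.npy'); P=lambda x,y:(120+x/2-.25,y/2-.25)
a,b,c=[ray('wrist',P(*p),.006,T) for p in [(391,121),(400,421),(402,490)]]
d=a-c; th=np.arctan2(d[1],d[0]);u=d/np.linalg.norm(d)
print(np.linalg.norm(a-b),np.linalg.norm(d),th)
for p,y in((a,.082),(b,-.048),(c,-.082)): print('origin',(p-u*y).round(4))
g=a-u*.086; print(g,th-np.pi/2); err(*g[:2],.05,th-np.pi/2)
E
```

```text
0.12960917150736914 0.16448053473231786 0.07437454054269925
origin [ 0.4746 -0.2228  0.006 ]
origin [ 0.475  -0.2228  0.006 ]
origin [ 0.4741 -0.2228  0.006 ]
[ 0.47060083 -0.22310143  0.006     ] -1.4964217862521974
t 16.1 d [ 0.0276 -0.0018 -0.0987] rot [0.0033 0.006  0.0304] w 0.0526 F [0.4 0.5 0.7]
```

Request:
{"method": "apply_moves", "body": {
  "increments": [0.012,-0.001,-0.025,0.003,0.006,0.03,0.012,-0.001,-0.03,0,0,0,0,0,-0.025,0,0,0,0,0,-0.01,0,0,0]
}}

```text
t: 16.43
eef_pos: [0.4761, -0.223, 0.0608]
ee_rot: [-3.127, -0.004, -1.493]
force: [-1.1, 0.0, 1.5]
width: 0.0525
```

```bash
python3 - <<'E'
from h import *
err(.4705,-.2229,.014,-1.496)
E
```

```text
t 16.43 d [-0.0056  0.0001 -0.0468] rot [ 0.0027  0.0147 -0.0033] w 0.0525 F [-1.1  0.   1.5]
```

Request:
{"method": "apply_moves", "body": {
  "increments": [-0.004,0,-0.018,0.002,0.014,-0.003,-0.002,0,-0.015,0,0.003,0,0,0,-0.006,0,0,0]
}}

```text
t: 16.68
eef_pos: [0.4739, -0.2213, 0.0177]
ee_rot: [3.137, -0.001, -1.492]
force: [-0.1, -0.3, 0.3]
width: 0.0529
```

```bash
python3 - <<'E'
from h import *
err(.4705,-.2229,.014,-1.496)
E
```

```text
t 16.68 d [-0.0034 -0.0016 -0.0037] rot [ 0.0011 -0.0041 -0.0036] w 0.0529 F [-0.1 -0.3  0.3]
```

Request:
{"method": "apply_moves", "body": {
  "increments": [-0.003,-0.0015,-0.003,0.001,-0.004,-0.003,0,0,-0.001,0,0,0]
}}

```text
t: 16.85
eef_pos: [0.4718, -0.222, 0.0117]
ee_rot: [3.139, 0.0, -1.494]
force: [-0.5, 0.1, 0.8]
width: 0.0525
```

Request:
{"method": "apply_moves", "body": {
  "increments": [0,0,0,0,0,0,0,0,-0.0005,0,0,0,0,0,-0.0005,0,0,0,0,0,-0.0005,0,0,0,0,0,-0.0005,0,0,0,0,0,-0.0005,0,0,0,0,0,-0.0005,0,0,0,0,0,-0.0005,0,0,0],
  "hand": 1,
  "force": 10
}}

```text
t: 17.52
eef_pos: [0.4755, -0.2222, 0.0121]
ee_rot: [-3.136, -0.001, -1.493]
force: [-1.2, 1.7, 4.7]
width: 0.0094
```

```bash
python3 - <<'E'
from h import *
err(.4705,-.2229,.014,-1.496)
E
```

```text
t 17.52 d [-0.005  -0.0007  0.0019] rot [ 0.001   0.0055 -0.0034] w 0.0094 F [-1.2  1.7  4.7]
```

Request:
{"method": "apply_moves", "body": {
  "increments": [0,0,0.02,0,0.005,0,0,0,0.03,0,0,0,0,0.015,0.02,0,0,-0.008,0,0.028,0,0,0,-0.01,0,0.028,0,0,0,-0.01,0,0.028,0,0,0,-0.005,0,0.016,-0.01,0,0,0,0,0,-0.005,0,0,0]
}}

```text
t: 18.18
eef_pos: [0.4754, -0.1038, 0.0711]
ee_rot: [-3.138, 0.001, -1.532]
force: [-0.1, -0.5, -0.3]
width: 0.0102
```

```bash
python3 - <<'E'
from h import *
err(.4731,-.1015,.06,-1.526)
E
```

```text
t 18.18 d [-0.0023  0.0023 -0.0111] rot [-0.0008  0.0035  0.0061] w 0.0102 F [-0.1 -0.5 -0.3]
```

Request:
{"method": "apply_moves", "body": {
  "increments": [-0.002,0.002,-0.007,-0.001,0.003,0.006,0,0,-0.002,0,0,0]
}}

```text
t: 18.35
eef_pos: [0.4731, -0.1009, 0.0614]
ee_rot: [-3.141, -0.0, -1.523]
force: [0.1, 0.6, 0.7]
width: 0.0093
```

```bash
python3 - <<'E'
from h import *
T,f=snap("w9"); err(.4731,-.1015,.06,-1.526)
H,it=holder(.539,-.0985,.045)
S=[H(-.067+.082,0,T[2,3]-.0121+.006),H(-.067,0,T[2,3]-.0121+.006)]
tip=T[:3,3]+np.array([np.cos(.045),np.sin(.045),0])*.0812; tip[2]+=-.0121+.006
print('pred tip px',proj('wrist',tip,T))
draw('w9',it,(160,0,480,240),2.4,'w9o')
E
```

```text
t 18.4 d [-0.0003 -0.0003 -0.0014] rot [ 0.0003  0.0004 -0.0022] w 0.0096 F [ 0.1 -0.   0.2]
pred tip px [316.41805978  97.67679409]
```

View pics/w9o.png

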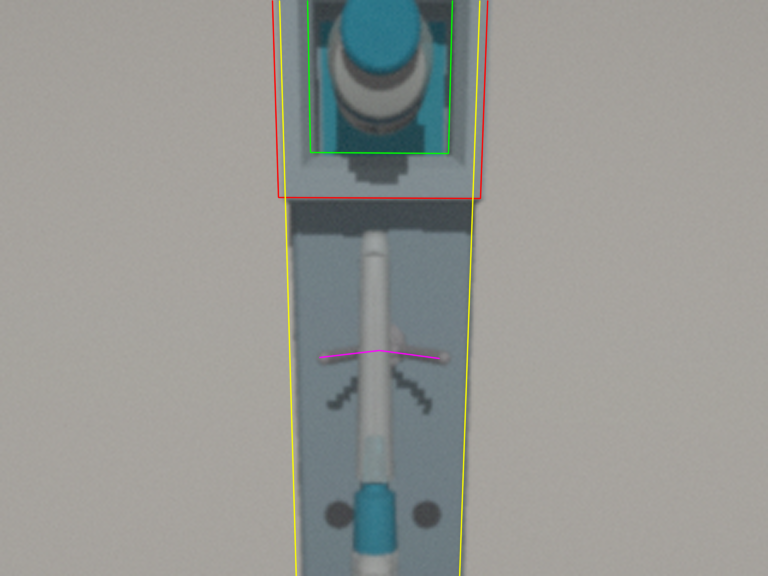

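Request:
{"method": "apply_moves", "body": {
  "increments": [0,-0.002,-0.008,0,0,-0.002,0,0,-0.008,0,0,0,0,0,-0.002,0,0,0]
}}

```text
t: 18.65
eef_pos: [0.4737, -0.105, 0.0421]
ee_rot: [-3.141, -0.0, -1.528]
force: [-0.8, 0.4, -0.4]
width: 0.0094
```

```bash
python3 - <<'E'
from h import *
err(.4731,-.103,.037,-1.526)
E
```

```text
t 18.65 d [-0.0006  0.002  -0.0051] rot [0.0004 0.001  0.0019] w 0.0094 F [-0.8  0.4 -0.4]
```

Request:
{"method": "apply_moves", "body": {
  "increments": [-0.0005,0.002,-0.003,0,0,0.001,0,0,-0.002,0,0,0,0,0,-0.001,0,0,0]
}}

```text
t: 18.9
eef_pos: [0.4728, -0.1037, 0.0348]
ee_rot: [3.141, -0.0, -1.529]
force: [-4.0, 8.4, 13.7]
width: 0.0096
```

```bash
python3 - <<'E'
from h import *
err(.4731,-.103,.036,-1.526)
E
```

```text
t 18.9 d [0.0003 0.0007 0.0012] rot [ 0.0003 -0.0007  0.0033] w 0.0096 F [-4.   8.4 13.7]
```

Seated with light contact. I release, lift, and retreat for a final look.

Request:
{"method": "apply_moves", "body": {
  "increments": [0,0.0005,0.0007,0,0,0.002,0,0,0,0,0,0]
}}

```text
t: 19.07
eef_pos: [0.4729, -0.1032, 0.0355]
ee_rot: [3.141, -0.0, -1.527]
force: [-0.0, -0.1, -0.2]
width: 0.01
```

Request:
{"method": "apply_moves", "body": {
  "increments": [0,0,0,0,0,0,0,0,0,0,0,0,0,0,0,0,0,0,0,0,0,0,0,0,0,0,0.015,0,0,0,0,0,0.035,0,0,0,0,0,0.04,0,0,0,0,0.02,0.04,0,0,0,0,0.035,0.035,0,0,0,-0.01,0.035,0.02,0,0,0,-0.01,0.03,0,0,0,0,-0.01,0.015,0,0,0,0,0,0,0,0,0,0],
  "hand": 0.5
}}

```text
t: 20.15
eef_pos: [0.4391, 0.0282, 0.2211]
ee_rot: [3.139, 0.003, -1.534]
force: [-1.1, 0.5, -0.3]
width: 0.0441
```

```bash
python3 - <<'E'
from h import *
T,f=snap("w10"); err(.43,.03,.22,-1.53)
H,i1=holder(.539,-.0995,.045); H2,i2=holder(.5675,.1725,.15)
S=lambda H:[((0,0,255),[H(-.149,0,.03),H(-.115,0,.03),H(-.115,.012,.03),H(-.115,-.012,.03),H(-.115,0,.03),H(.015,0,.03)])]
draw('w10',S(H)+S(H2),(120,0,520,290),2,'w10o')
print([(n,[(round(d['conf'],2),ray('wrist',d['point'],.024,T).round(4).tolist()) for d in finder.landmark_of('wrist',n)],H(-.067,0,.024).round(4),H2(-.067,0,.024).round(4)) for n in ["syringe_left"]])
E
```

```text
t 20.2 d [-0.0096  0.0024 -0.001 ] rot [-0.0025 -0.0024  0.0035] w 0.0434 F [-0.1  0.5  0.6]
[('syringe_left', [(0.95, [0.3696, 0.3696, 0.024])], array([ 0.4721, -0.1025,  0.024 ]), array([0.5013, 0.1625, 0.024 ]))]
```

View pics/w10o.png

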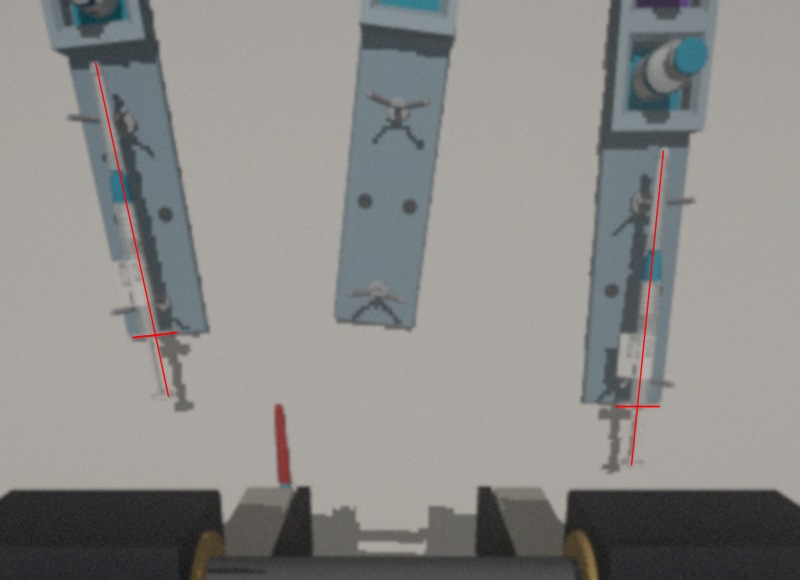

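Both syringes lie in their yokes on the predicted axes: flange at crop (155,335) on the left and (638,406) on the right. One last look covers all the vials.

```bash
python3 - <<'E'
from h import *
a=cv2.cvtColor(optics.grab_frame('scene'),cv2.COLOR_RGB2BGR); b=cv2.cvtColor(optics.grab_frame('top'),cv2.COLOR_RGB2BGR)
a=cv2.resize(a[160:280,270:470],(790,474),interpolation=cv2.INTER_CUBIC)[:300]; b=cv2.resize(b[115:240,255:455],(470,294),interpolation=cv2.INTER_CUBIC)
c=np.zeros((594,790,3),np.uint8); c[:300]=a; c[300:,:470]=b; cv2.imwrite('pics/end.png',c)
E
```

```text
(no output)
```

View pics/end.png

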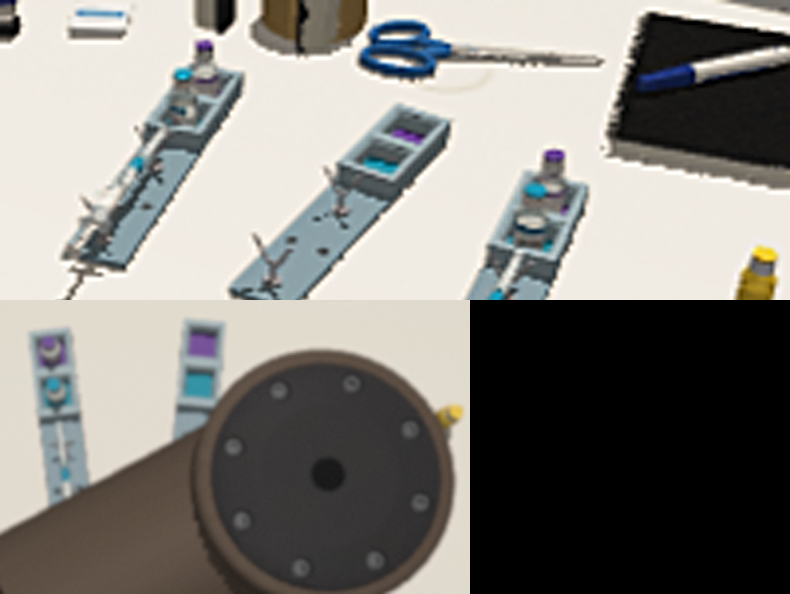

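All four vials stand upright, purple behind teal, in the left and right holders. Both syringes lie in their yokes and the middle holder is empty.

```bash
python3 -c "
from station import arm
print(arm.job_done())"
```

```text
the job is handed in; nothing more can be done
None
```

Both dose sets are complete, and I handed the job in at about 20 s on the robot's clock (limit 90 s).

- **Vials:** the loose teal vial is in the front well of holder_vaccine, and the loose purple vial is in the rear well of holder_diluent.
- **Syringes:** the left one lies in holder_vaccine's yokes and the right one in holder_diluent's, needle caps towards the vials.
- **Left alone:** the spare holder is still empty, and I did not touch the standing vials, the yellow vial or the red syringes.

**Last checks:** the final wrist and scene pictures show all four vials upright. Both syringes lie in both yokes, within about 2 mm of the expected line. The highest force I read was about 21 N, when the teal vial touched down.

**What disagreed:**
- The arm covered the right-hand holder in the last top view, so that holder was checked only from the wrist and scene cameras.
- In the right-hand wrist view the vial network reported only the yellow look-alike. I took the purple vial from the picture instead.
- In the last wrist picture the syringe network gave a confident but wrong point, far from both syringes. I used the picture overlay there.

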